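# Weigh the blue-lidded dosing pot on the tared scale

### The arm

A 7-joint arm with a two-finger parallel gripper is mounted at the origin on a cart in front of the work surface, level with it; the furniture and walls round the work are solid. World frame = base frame: x ahead of the robot, y to its left, z up, the work surface at z = 0. Lengths are in m, angles in degrees, forces in N, time in s.
With the tool pointing down it reaches from about 0.425 to 0.875 m from the base axis. Payload 4.7 kg.
Tool frame: the origin (TCP) lies at the very end of the fingers, on their centre line; the grasp point (between the pads) lies 19 mm behind it; z points along the fingers, y is the line along which they close (so a half turn about z gives the same grasp; the last joint's range is limited). The gripper opens to 87 mm and grips with 3 to 60 N. Pads are 19 mm wide; open, the fingers measure 117 mm over their backs; the gripper's body (75 mm by 190 mm) begins 51 mm behind the grasp point.
Start: joints at [-75.51, 18.392, -4.016, 83.108, 1.295, 78.541, -3.26], TCP at [0.154, 0.632, 0.2] pointing down, gripper open.
Joint ranges: [-163.93, 163.93], [-17.29, 119.83], [-79.2, 71.16], [3.27, 140.29], [-89.18, 269.18], [5.43, 117.66], [-154.24, 154.24]. Speed limits (degrees/s): [147.25, 147.25, 180, 180, 180, 180, 180].

### API

Orientations are given as [roll, pitch, yaw] about the fixed x, y, z axes, in that order (R = Rz(yaw) Ry(pitch) Rx(roll)).
In Python, from cell import telemetry, cams, env gives the robot as it stands.
- The arm moves only by the tool arm_command, never from a script. Its argument "series" is text: rows parted by semicolons, each of 5 numbers parted by spaces: the shift along the tool's x, y, z in mm, then the turn about the tool's z in rad, then the closure in counts, from 0 (fully open) to 255 (shut). A call has 1 to 20 rows; each row shifts and turns the commanded pose from where the row before left it, along the tool's axes as they then stand; what a row does not reach is not made up. A row lasts 1/12 s, in which the tool goes at most 41.7 mm and 7.16 degrees, less where a joint would pass 70% of its speed; a pose out of reach is approached as far as the arm can. A call is refused whole if a number of a shift passes 41.7 or a number of a turn 0.125, either way. A call with a gripper value outside its range is refused whole. The fingers move at their own pace and stop on an object; "squeeze" is the grip in N (left out, the last holds). Time passes only in rows, so rows that do not move let the fingers close. It gives the time, the measured TCP pose, the force, the opening and the grip force at its end, in the units of the state.
- telemetry.get_obs(): the state, without advancing time (a new reading comes with each control period).
- cams.read_camera(name): name is "scene" or "top" or "wrist"; returns the picture (480x640x3 uint8, blue, green, red); there is no depth.
- cams.calibration(name): a dict with "K" (3x3 intrinsics, pixels), "origin" and "rotation" of the camera in the world; the wrist camera has in their place "hand_eye" (4x4, takes a point from camera to tool coordinates, whose origin is the TCP and whose axes are the flange's). Camera axes: x right, y down, z forward; pixel columns grow to the right and rows downward; lengths in m; the calibration is good to about 2 mm. A picture is of the moment at which its call begins: read the wrist's pose just before it. calibration takes no time and is no camera call.
- env.sign_off(): hands the job in; it is judged then, once.
The state is a dict: "time_s": time; "qpos": joint angles; "joint_velocities": joint speeds; "effort": joint torques, N m; "tool_pos": TCP position; "tool_rot": TCP orientation; "force": force on the tool from outside, world axes, zero at the start; "wrist_torque": the same for the moment, N m; "grip_width": finger opening in m; "grasp_force": force on a finger pad.
Only numpy, scipy, OpenCV 4.12 (cv2) and the standard library are available. Lean on these libraries where they do the work, as an engineer would, in place of code of your own. Each camera call takes 0.05 s, during which the arm holds its last target. There are 200 camera calls.

### The job

Weigh the dosing pot with the blue lid: it has a round bottom, so first put the empty orange stand upright near the middle of the scale's plate, and let go of it. Then press the red tare button down and release it, and only after that lower the blue-lidded pot upright into the hollow of the stand until it seats itself centrally, and let go without dropping it or pressing the button again. Leave the yellow-lidded pot and the other things where they are.

Things in the scene. Friction and masses are not known exactly. Their poses are not given: they have to be found in the camera images.
- pot_blue: Loose dosing pot, the one with a blue lid and knob (about 120 g): closed white body 48 mm in diameter whose bottom is a sphere of radius 24 mm with a small flat foot 22 mm wide; blue lid 49 mm in diameter from 34 to 42 mm height, and on it a blue round knob 22 mm in diameter from 42 to 68 mm height. Origin at the centre of the flat foot, z up through the knob. Stands upright on its foot on the desk.
- pot_yellow: Loose dosing pot, the same in all but its yellow lid and knob; it stays where it is. Origin at the centre of its foot.
- stand: Loose orange round stand (about 150 g): outside a plain upright cylinder 56 mm in diameter and 31 mm high, with a conical hollow in its top that is about 46 mm wide at the mouth and narrows downward. Origin at the centre of the underside, z up. When the pot is seated, the pot's origin lies 17 mm above the stand's origin, on its axis (14 mm below the rim); the pot slides down the slope and centres itself if it is let go a few mm off.
- scale: Postal scale, fixed to the desk, long side roughly across in front of the robot: black base 266 (its x) x 385 (its y) mm, with a glass plate on top, about 226 x 346 mm. Origin at the centre of the underside. x points away from the robot, y to the robot's left, turned a little from start to start.
- plate (a point): Centre of the top face of the scale's plate, 42 mm above the desk; axes as the scale's. The plate is rigid and does not sink.
- tare_top (a point): Centre of the top face of the red round tare button (28 mm in diameter), on the black keypad at the scale's right-hand end (its -y side). The button is pressed straight down.
- tare (a joint): Travel of the tare button: 0 m released, 0.006 m fully down; spring-loaded, fully down takes about 5 N. It counts as pressed beyond 0.004 m.
- thread_red: Loose red spool of thread, 25 mm in diameter and 50 mm high, standing; stays where it is.
- tape_measure: Loose yellow tape measure, 33 x 71 x 64 mm; stays where it is.
Mind the look-alikes: they are no part of the job. There is more than one size of the stand; the job needs the larger.

How it is judged (in metres and radians):
On the way, in this order (a step that is already met when the one before it is completed fails the run):
1. the stand is upright on the scale's plate, within 50 mm of its middle, empty and let go (distance between stand and plate below 0.05 m and z of stand in the frame of plate below 0.003 m and angle between stand's own z axis and vertical below 0.06 rad and contact force between the fingers and stand below 0.05 N and linear speed of stand below 0.02 m/s and distance between pot_blue and stand above 0.06 m), for 0.2 s.
2. the tare button is pressed down while the empty stand is on the plate (value of joint tare above 0.004 m and distance between stand and plate below 0.05 m and z of stand in the frame of plate below 0.003 m and angle between stand's own z axis and vertical below 0.06 rad and contact force between the fingers and stand below 0.05 N and distance between pot_blue and stand above 0.06 m).
At the end, for the whole second after the job is handed in: The blue-lidded pot sits in the hollow of the stand, on its axis within 4 mm, at its seated height within 2.5 mm and upright within 10 degrees; the stand is upright on the scale's plate within 50 mm of the plate's middle; the button is released and everything is at rest (horizontal distance between pot_blue and stand below 0.004 m and z of pot_blue in the frame of stand between 0.0147 and 0.0197 m and angle between pot_blue's own z axis and vertical below 0.17 rad and angle between stand's own z axis and vertical below 0.06 rad and distance between stand and plate below 0.05 m and z of stand in the frame of plate below 0.003 m and value of joint tare below 0.001 m and linear speed of each of pot_blue, stand below 0.02 m/s); the robot touches nothing.
It fails at once if the tare button is pressed while the blue-lidded pot is in or at the stand (value of joint tare above 0.003 m and distance between pot_blue and stand below 0.04 m).
It fails at once if the blue-lidded pot is dropped (falls freely for more than about 2 cm) (contact force between the fingers and pot_blue below 0.02 N and linear speed of pot_blue above 0.6 m/s).
It fails at once if the yellow-lidded pot is moved by more than 20 mm or tipped over (distance of pot_yellow from where it was at the start of the episode above 0.02 m or angle between pot_yellow's own z axis and vertical above 0.6 rad).
It fails at once if the thread spool or the tape measure is moved by more than 20 mm (distance of any of thread_red, tape_measure from where it was at the start of the episode above 0.02 m).
It also fails if it takes over 67 s, if anything falls off the work surface, if the arm or the gripper's body presses on something with over 40 N, if the wrist force passes 120 N, or if a joint passes its speed limit or range.

## Working session

There is one attempt and no reset: what is moved stays moved. The work goes in short steps, Python scripts to look and compute and a tool call to move; the robot and the scene stay as the last step left them, time stands still between calls to the robot, and variables do not carry over. Pictures are saved under pics/ and viewed, at most 10 in all, crops included, and the job is handed in when it is done.

Besides the shell and the picture viewer there is one more tool, called as a command line: name --argument value ..., lists and objects as JSON in quotes. arm_command: Moves the arm, as the interface text tells. Its arguments: {"type":"object","properties":{"series":{"type":"string"},"squeeze":{"type":"number"}},"required":["series"]}

```bash
mkdir -p pics; ls
cat > h.py <<'E'
import numpy as np, cv2
from cell import telemetry, cams, env
def snap(n,f):
    o=telemetry.get_obs(); im=cams.read_camera(n); cv2.imwrite('pics/'+f,im); return o,im
E
python3 - <<'E'
from h import *
o,a=snap('top','top0.png'); o,b=snap('scene','scene0.png')
print(o['tool_pos'],o['tool_rot'],o['time_s'],o['grip_width'])
for n in ('top','scene','wrist'): print(n,cams.calibration(n))
E
```

```text
pics
[0.15366779 0.6309611  0.19847602] [-1.79891059e+02  5.84436190e-03  1.66318230e+02] 0.05 0.0870139668327386
top {'K': array([[531.30126714,   0.        , 312.2154008 ],
       [  0.        , 531.30126714, 241.21662495],
       [  0.        ,   0.        ,   1.        ]]), 'origin': array([0.31899215, 0.03092225, 1.42478872]), 'rotation': array([-1.68097999e+02,  3.31971510e-02, -9.59322360e+01])}
scene {'K': array([[458.03955343,   0.        , 317.68868785],
       [  0.        , 458.03955343, 240.56110069],
       [  0.        ,   0.        ,   1.        ]]), 'origin': array([-0.04928577, -0.3806527 ,  0.65893049]), 'rotation': array([-128.3992308 ,   -0.38724519,  -57.08185493])}
wrist {'K': array([[403.43119967,   0.        , 325.11664921],
       [  0.        , 403.43119967, 242.14904039],
       [  0.        ,   0.        ,   1.        ]]), 'hand_eye': array([[ 1.22102255e-03, -9.67159501e-01, -2.54167286e-01,
         6.84362785e-02],
       [ 9.99998875e-01,  9.59517021e-04,  1.15284379e-03,
        -2.31112036e-04],
       [-8.71105990e-04, -2.54168408e-01,  9.67159584e-01,
        -1.84879293e-01],
       [ 0.00000000e+00,  0.00000000e+00,  0.00000000e+00,
         1.00000000e+00]])}
```

View pics/top0.png

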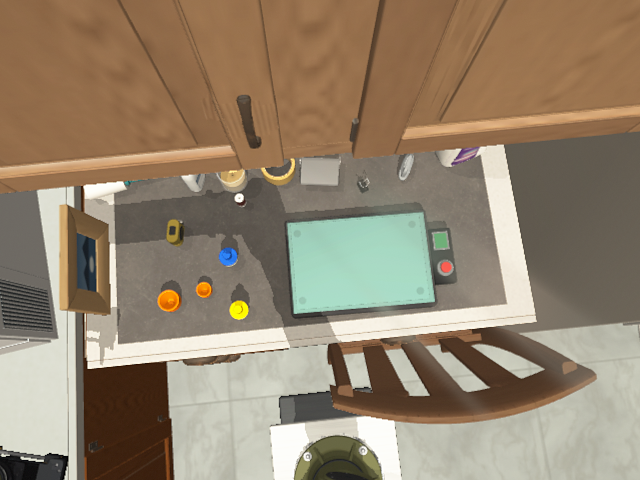

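View pics/scene0.png

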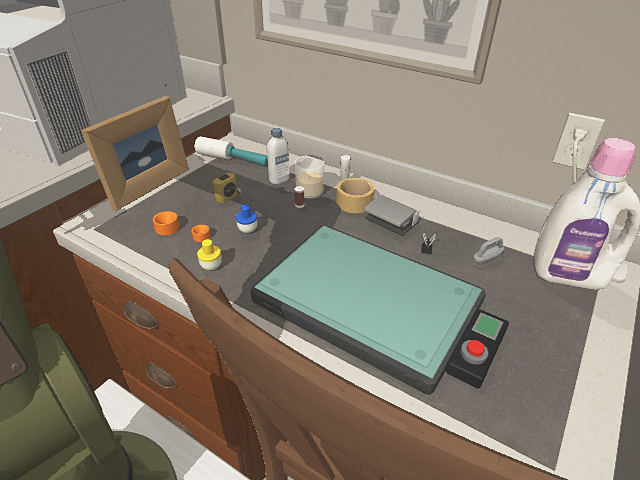

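Two orange stands: the larger at about (168,300) in the top view and the smaller at (204,289). The job needs the larger. The blue-lidded pot is at (228,257), the yellow at (239,310), the button at (445,267) and the plate centre at about (361,262). Next, positions and an enlarged crop.

```bash
cat >> h.py <<'E'
from scipy.spatial.transform import Rotation as R
def cam(n,o=None):
    c=cams.calibration(n)
    if n!='wrist': return c['K'],R.from_euler('xyz',c['rotation'],degrees=True).as_matrix(),np.array(c['origin'])
    T=R.from_euler('xyz',o['tool_rot'],degrees=True).as_matrix(); h=c['hand_eye']
    return c['K'],T@h[:3,:3],T@h[:3,3]+o['tool_pos']
def ray(n,uv,z,o=None):
    K,Rm,t=cam(n,o); d=Rm@np.linalg.solve(K,[uv[0],uv[1],1]); return t+d*(z-t[2])/d[2]
def proj(n,p,o=None):
    K,Rm,t=cam(n,o); q=K@(Rm.T@(np.array(p)-t)); return q[:2]/q[2]
def tool(o,p):  # world point -> shift in tool axes, mm
    T=R.from_euler('xyz',o['tool_rot'],degrees=True).as_matrix(); return 1000*T.T@(np.array(p)-o['tool_pos'])
E
python3 - <<'E'
from h import *
im=cv2.imread('pics/top0.png')
cv2.imwrite('pics/crop1.png',cv2.resize(im[180:330,140:300],None,fx=4.5,fy=4,interpolation=cv2.INTER_CUBIC)[:600])
P=lambda n,uv,z,l:print(l,ray(n,uv,z).round(3))
P('top',(168,300),.031,'big');P('top',(204,289),.022,'small');P('top',(228,256),.068,'blue');P('top',(239,309),.068,'yel')
P('top',(445,267),.045,'btn')
for c in ((288,221),(423,213),(434,303),(293,313)): P('top',c,.042,'pl')
P('scene',(165,218),.031,'bigS');P('scene',(201,229),.022,'smS');P('scene',(247,209),.068,'blueS');P('scene',(208,243),.068,'yelS');P('scene',(476,348),.045,'btnS')
P('scene',(165,240),.0,'big near base')
E
```

```text
big [0.494 0.393 0.031]
small [0.514 0.3   0.022]
blue [0.587 0.224 0.068]
yel [0.448 0.205 0.068]
btn [ 0.503 -0.338  0.045]
pl [0.671 0.06  0.042]
pl [ 0.655 -0.303  0.042]
pl [ 0.413 -0.296  0.042]
pl [0.425 0.071 0.042]
bigS [0.492 0.391 0.031]
smS [0.516 0.3   0.022]
blueS [0.587 0.218 0.068]
yelS [0.448 0.205 0.068]
btnS [ 0.506 -0.341  0.045]
big near base [0.458 0.363 0.   ]
```

View pics/crop1.png

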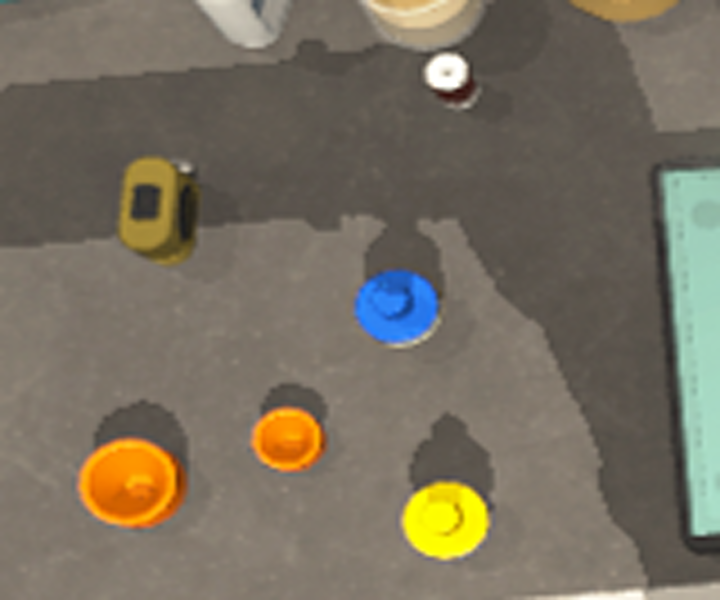

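The crop shows the larger stand at crop (132,483), about 1.4 times as wide as the small one at (288,438). The blue knob is at crop (393,297). The large stand is at about (0.493, 0.392), and top and scene views agree within 2 mm. I'm moving above it, clear of the picture frame, with the closing line turned along world x.

arm_command --series "-22.6 -18.3 0 0 0;-22.6 -18.3 0 0 0;-22.6 -18.3 0 0 0;-22.6 -18.3 0 0 0;-22.6 -18.3 0 0 0;-22.6 -18.3 0 0 0;-22.6 -18.3 0 0 0;-22.6 -18.3 0 0 0;-22.6 -18.3 0 0 0;-22.6 -18.3 0 0 0;-26.7 5.1 0 0 0;-26.7 5.1 0 0 0;-26.7 5.1 0 0 0;-26.7 5.1 0 0 0;-26.7 5.1 0 0 0;-26.7 5.1 0 0 0"

```text
time_s: 1.43
tool_pos: [0.494, 0.3918, 0.199]
tool_rot: [-180.0, -0.0, 166.3]
force: [-0.7, -0.3, -0.0]
grip_width: 0.0868
grasp_force: 0.0
```

arm_command --series "0 0 0 0.121 0;0 0 0 0.121 0;0 0 0 0.121 0;0 0 0 0.121 0;0 0 0 0.121 0;0 0 0 0.121 0;0 0 0 0.121 0;0 0 0 0.121 0;0 0 0 0.121 0;0 0 0 0.121 0;0 0 0 0.121 0;0 0 0 0 0;0 0 0 0 0"

```text
time_s: 2.52
tool_pos: [0.4927, 0.3921, 0.1991]
tool_rot: [-180.0, 0.0, 90.3]
force: [-1.0, 0.3, -0.6]
grip_width: 0.0867
grasp_force: 0.0
```

Run:
```python
from h import *
o,im=snap('wrist','w1.png'); print(o['tool_pos'],o['tool_rot'],o['qpos'].round(1) if hasattr(o['qpos'],'round') else o['qpos'],o['force'])
print(proj('wrist',(.493,.392,.031),o))
```

```text
[0.4926988 0.3920809 0.1991344] [-1.79973418e+02  3.12665097e-02  9.02607425e+01] [-58.   16.3  21.1  87.   -5.9  77.8 -36.2] [-0.95545688  0.33587386 -0.60688333]
[324.45362745 216.5350823 ]
```

View pics/w1.png

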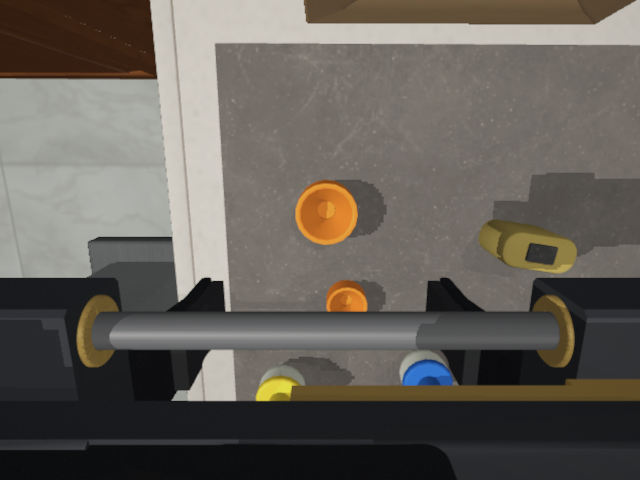

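The wrist view shows the large stand's rim centred at (327,212), against (324.5,216.5) predicted. That is a correction of about +4 mm in y and +2 mm in x. Descending and gripping.

arm_command --series "4 2 20 0 0;0 0 20 0 0;0 0 20 0 0;0 0 20 0 0;0 0 20 0 0;0 0 20 0 0;0 0 20 0 0;0 0 20 0 0;0 0 15 0 0;0 0 12 0 0;0 0 0 0 0;0 0 0 0 255;0 0 0 0 255;0 0 0 0 255;0 0 0 0 255;0 0 0 0 255;0 0 0 0 255;0 0 0 0 255;0 0 0 0 255" --squeeze 20

```text
time_s: 4.15
tool_pos: [0.495, 0.3962, 0.0127]
tool_rot: [180.0, -0.0, 90.1]
force: [-0.1, 0.3, -0.3]
grip_width: 0.0419
grasp_force: 0.0
```

Run:
```python
from h import *
o,im=snap('wrist','w2.png'); print(o['tool_pos'],o['grip_width'],o['grasp_force'],o['force'])
```

```text
[0.49497795 0.3962036  0.0126906 ] 0.0418532636937739 0.0 [-0.06759321  0.26676854 -0.31635621]
```

View pics/w2.png

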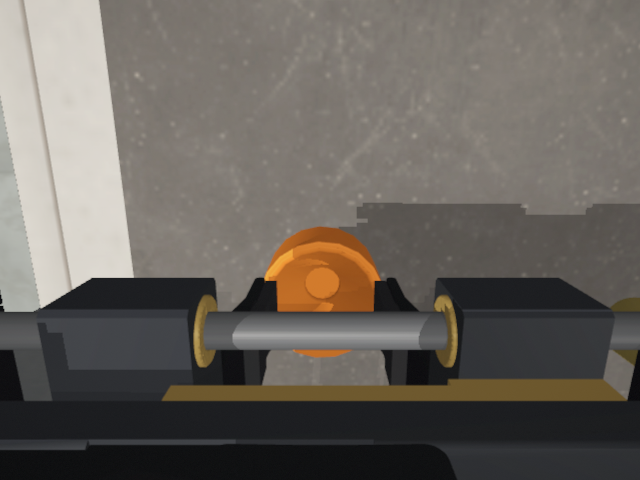

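The stand is between the fingers, but the grip is off the axis or the stand is tilting. I'm opening, rising a little and looking again.

arm_command --series "0 0 0 0 0;0 0 0 0 0;0 0 0 0 0;0 0 0 0 0;0 0 0 0 0;0 0 0 0 0;0 0 0 0 0;0 0 0 0 0;0 0 0 0 0;0 0 -25 0 0;0 0 -25 0 0;0 0 -25 0 0;0 0 -25 0 0;0 0 -25 0 0;0 0 -25 0 0;0 0 0 0 0;0 0 0 0 0"

```text
time_s: 5.62
tool_pos: [0.496, 0.3969, 0.1646]
tool_rot: [179.8, -0.2, 90.1]
force: [0.4, -0.3, -0.0]
grip_width: 0.0872
grasp_force: 0.0
```

Run:
```python
from h import *
o,im=snap('wrist','w3.png'); print(o['tool_pos'],o['tool_rot'],o['grip_width'])
print(proj('wrist',(.495,.396,.031),o),proj('wrist',(.495,.396,0),o))
```

```text
[0.49597903 0.39686899 0.16459812] [ 1.79841619e+02 -1.61360186e-01  9.00523713e+01] 0.08719251623724229
[322.30725196 226.23294414] [322.39556125 218.79971631]
```

View pics/w3.png

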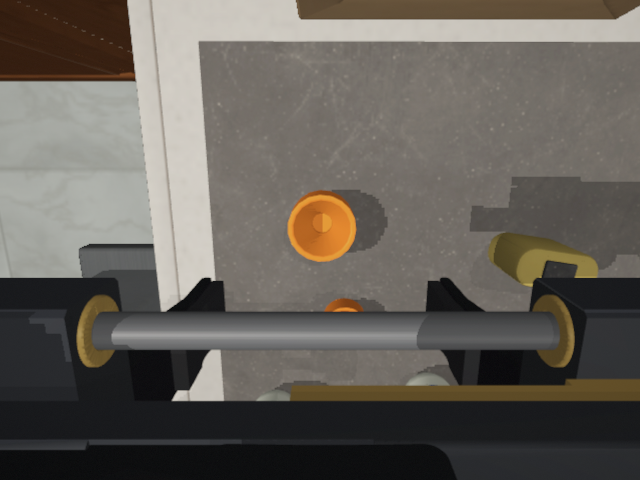

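Run:
```python
from h import *
o=telemetry.get_obs(); o['tool_pos']=np.array([.495,.3962,.0127]);o['tool_rot']=[180,0,90.1]
for p in ((.495,.3962,.031),(.495,.4242,.031),(.495,.3682,.031),(.467,.3962,.031),(.523,.3962,.031),(.495,.3962,.0),(.495,.4242,.0),(.495,.3962,.0127),(.474,.3962,.0127),(.516,.3962,.0127),(.474,.4057,.0127)): print(p,proj('wrist',p,o).round())
im=cv2.imread('pics/w2.png'); cv2.imwrite('pics/w2c.png',cv2.resize(im[200:400,200:450],None,fx=3,fy=3,interpolation=cv2.INTER_CUBIC))
```

```text
(0.495, 0.3962, 0.031) [324. 297.]
(0.495, 0.4242, 0.031) [324. 236.]
(0.495, 0.3682, 0.031) [323. 354.]
(0.467, 0.3962, 0.031) [260. 297.]
(0.523, 0.3962, 0.031) [387. 297.]
(0.495, 0.3962, 0.0) [324. 274.]
(0.495, 0.4242, 0.0) [324. 221.]
(0.495, 0.3962, 0.0127) [324. 283.]
(0.474, 0.3962, 0.0127) [280. 282.]
(0.516, 0.3962, 0.0127) [367. 283.]
(0.474, 0.4057, 0.0127) [280. 264.]
```

View pics/w2c.png

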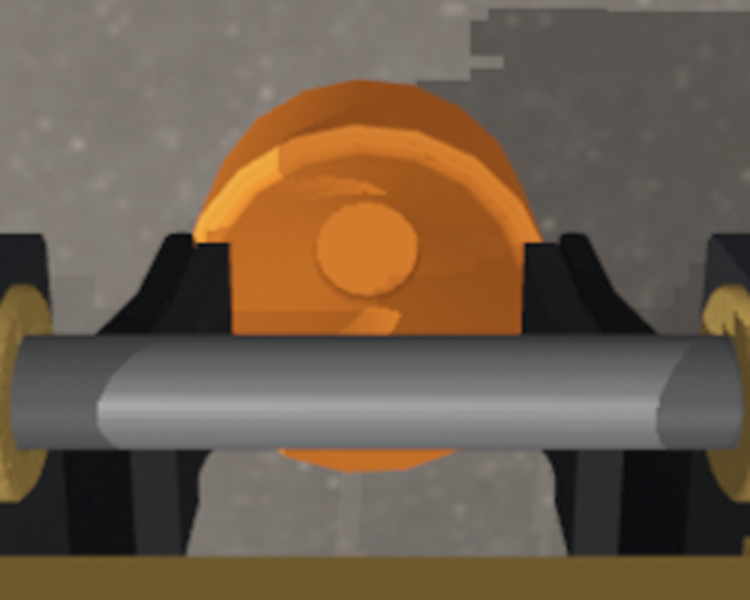

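The stand is upright and concentric with the tool (rim arc as predicted), and the pads were at rim height. I'm gripping lower this time and watching the closing.

arm_command --series "0 0 25 0 0;0 0 25 0 0;0 0 25 0 0;0 0 25 0 0;0 0 25 0 0;0 0 20 0 0;0 0 11 0 0;0 0 0 0 0;0 0 0 0 0;0 0 0 0 255;0 0 0 0 255;0 0 0 0 255;0 0 0 0 255" --squeeze 20

```text
time_s: 6.75
tool_pos: [0.4956, 0.3967, 0.0077]
tool_rot: [179.9, -0.1, 90.1]
force: [0.4, 0.7, -0.9]
grip_width: 0.0679
grasp_force: 0.0
```

arm_command --series "0 0 0 0 255;0 0 0 0 255"

```text
time_s: 6.92
tool_pos: [0.4949, 0.3964, 0.007]
tool_rot: [180.0, -0.0, 90.1]
force: [-0.9, 0.4, 0.6]
grip_width: 0.0549
grasp_force: 1.7
```

arm_command --series "0 0 0 0 255;0 0 0 0 255;0 0 0 0 255;0 0 0 0 255"

```text
time_s: 7.25
tool_pos: [0.4949, 0.3964, 0.007]
tool_rot: [-180.0, -0.0, 90.1]
force: [-2.2, -1.2, 3.9]
grip_width: 0.053
grasp_force: 20.0
```

Gripped at 53 mm and 20 N. Now lifting and carrying it to the plate's middle at (0.541, -0.117).

arm_command --series "0 0 -15 0 255;0 0 -25 0 255;0 0 -25 0 255;0 0 -25 0 255;0 0 -25 0 255;0 0 -25 0 255;-10 0 0 0 255;-20 1 0 0 255;-25 2 0 0 255;-25 2 0 0 255"

```text
time_s: 8.08
tool_pos: [0.4994, 0.3147, 0.145]
tool_rot: [-179.9, 0.1, 90.1]
force: [0.1, -0.5, -1.4]
grip_width: 0.0529
grasp_force: 19.9
```

arm_command --series "-25 2 0 0 255;-25 2 0 0 255;-25 2 0 0 255;-25 2 0 0 255;-25 2 0 0 255;-25 2 0 0 255;-25 2 0 0 255;-25 3 0 0 255;-25 3 0 0 255;-25 3 0 0 255;-25 3 0 0 255;-25 3 0 0 255;-25 3 0 0 255;-25 3 0 0 255;-25 2 0 0 255;-25 2 0 0 255;-20 1 0 0 255;-13 0 0 0 255;0 0 0 0 255;0 0 0 0 255"

```text
time_s: 9.75
tool_pos: [0.5395, -0.1174, 0.1455]
tool_rot: [-179.9, -0.0, 89.9]
force: [-0.3, -0.4, -1.6]
grip_width: 0.0531
grasp_force: 19.9
```

arm_command --series "0 0 20 0 255;0 0 20 0 255;0 0 20 0 255;0 0 15 0 255;0 0 10 0 255;0 0 5 0 255;0 0 3 0 255;0 0 2 0 255;0 0 0 0 255;0 0 0 0 255;0 0 0 0 255"

```text
time_s: 10.67
tool_pos: [0.5411, -0.1169, 0.0523]
tool_rot: [179.9, -0.0, 90.1]
force: [0.6, -0.3, -1.6]
grip_width: 0.0529
grasp_force: 19.9
```

arm_command --series "0 0 1 0 255;0 0 1 0 255;0 0 1 0 255;0 0 0 0 255"

```text
time_s: 11.0
tool_pos: [0.5406, -0.1168, 0.0486]
tool_rot: [180.0, -0.0, 90.1]
force: [0.2, 0.1, -1.1]
grip_width: 0.0531
grasp_force: 19.9
```

arm_command --series "0 0 1 0 255;0 0 0 0 255;0 0 0 0 0;0 0 0 0 0;0 0 0 0 0;0 0 0 0 0;0 0 0 0 0;0 0 0 0 0;0 0 0 0 0;0 0 0 0 0;0 0 -10 0 0;0 0 -25 0 0;0 0 -25 0 0;0 0 -25 0 0;0 0 -25 0 0;0 0 0 0 0;0 0 0 0 0"

```text
time_s: 12.42
tool_pos: [0.5418, -0.1171, 0.1597]
tool_rot: [179.8, -0.0, 90.1]
force: [0.1, 0.9, -0.1]
grip_width: 0.0871
grasp_force: 0.0
```

Run:
```python
from h import *
o,im=snap('wrist','w4.png'); print(o['tool_pos'],o['tool_rot'],o['grip_width'])
print('stand',proj('wrist',(.541,-.117,.073),o))
hsv=cv2.cvtColor(im,cv2.COLOR_BGR2HSV)
def blobs(hsv,lo,hi):
    n,_,st,ce=cv2.connectedComponentsWithStats(cv2.inRange(hsv,lo,hi)); return [(ce[i].round(1),st[i]) for i in range(1,n) if st[i][4]>60]
print('orange',blobs(hsv,(8,150,80),(18,255,255)))
o,t=snap('top','top1.png')
h=cv2.cvtColor(t,cv2.COLOR_BGR2HSV)
for n,lo,hi in (('red',(0,170,120),(4,255,255)),('orange',(8,200,150),(18,255,255)),('blue',(100,170,80),(125,255,255))): print(n,blobs(h,lo,hi))
print('btn from 445,267', [ray('top',(445.5,267),z).round(4) for z in (.04,.05)])
```

```text
[ 0.54175167 -0.1170864   0.15972888] [ 1.79767719e+02 -2.37267447e-02  9.00528546e+01] 0.08712573955096492
stand [322.30482915 238.87113084]
orange [(array([322.9, 238.2]), array([ 284,  197,   79,   82, 5009], dtype=int32))]
red [(array([445.6, 266.6]), array([441, 262,  10,  10,  73], dtype=int32))]
orange [(array([203.6, 289.8]), array([197, 283,  15,  14, 129], dtype=int32))]
blue [(array([227.6, 255.9]), array([219, 248,  18,  17, 242], dtype=int32))]
btn from 445,267 [array([ 0.5039, -0.3408,  0.04  ]), array([ 0.5026, -0.3381,  0.05  ])]
```

View pics/w4.png

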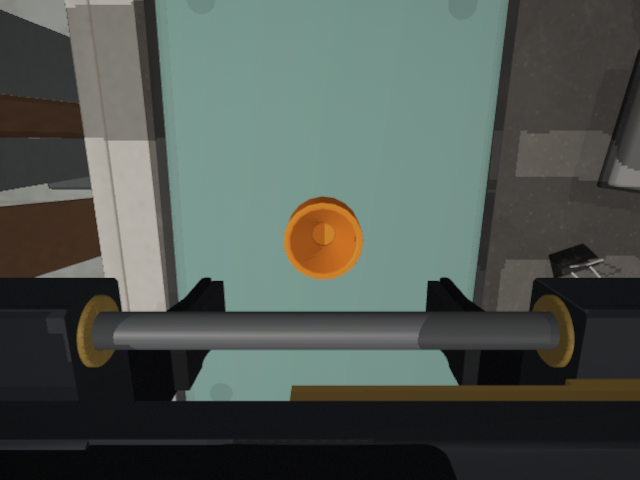

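The stand is upright and centred on the plate at (322,238), as predicted. Next: close the fingers, move above the button at (0.5045, -0.340) and approach.

arm_command --series "-22.3 -3.7 0 0 255;-22.3 -3.7 0 0 255;-22.3 -3.7 0 0 255;-22.3 -3.7 0 0 255;-22.3 -3.7 0 0 255;-22.3 -3.7 0 0 255;-22.3 -3.7 0 0 255;-22.3 -3.7 0 0 255;-22.3 -3.7 0 0 255;-22.3 -3.7 0 0 255;0 0 20 0 255;0 0 20 0 255;0 0 20 0 255;0 0 20 0 255;0 0 10 0 255;0 0 5 0 255;0 0 0 0 255;0 0 0 0 255"

```text
time_s: 14.02
tool_pos: [0.5039, -0.3401, 0.0629]
tool_rot: [180.0, 0.0, 90.1]
force: [-0.8, -0.6, 0.7]
grip_width: 0.0004
grasp_force: 0.0
```

Run:
```python
from h import *
o,im=snap('wrist','w5.png'); print(o['tool_pos'],o['tool_rot'],o['grip_width'],o['force'])
print(proj('wrist',(.5045,-.34,.045),o),proj('wrist',o['tool_pos'],o))
```

```text
[ 0.5038512  -0.34007149  0.06286955] [1.79995228e+02 1.58927212e-02 9.00516698e+01] 0.0004191063457177196 [-0.80119001 -0.60083153  0.67053899]
[324.92520689 270.65084999] [323.63079554 282.58420046]
```

View pics/w5.png

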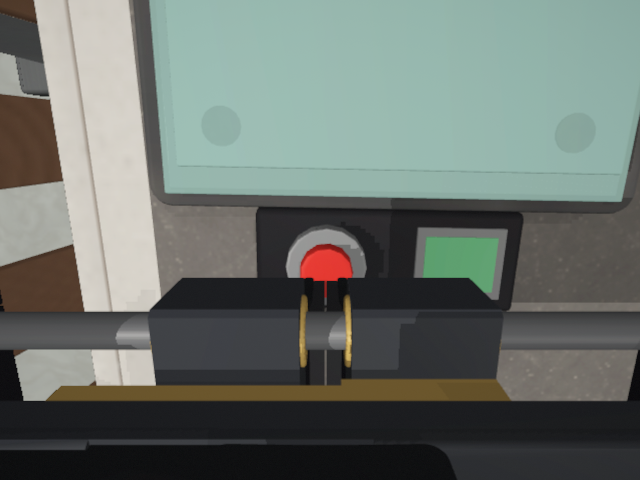

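The red button is centred at about (326,270), right under the closed fingers. Pressing in small steps.

arm_command --series "-1 1 5 0 255;0 0 5 0 255;0 0 4 0 255;0 0 3 0 255;0 0 0 0 255"

```text
time_s: 14.48
tool_pos: [0.5043, -0.3404, 0.0447]
tool_rot: [-179.9, -0.0, 90.1]
force: [-0.3, 0.3, -1.1]
grip_width: 0.0003
grasp_force: 0.0
```

arm_command --series "0 0 2 0 255;0 0 2 0 255;0 0 2 0 255;0 0 0 0 255"

```text
time_s: 14.82
tool_pos: [0.5045, -0.3406, 0.0391]
tool_rot: [-180.0, -0.0, 90.1]
force: [-0.1, -0.1, -0.1]
grip_width: 0.0004
grasp_force: 0.0
```

arm_command --series "0 0 2 0 255;0 0 2 0 255;0 0 0 0 255"

```text
time_s: 15.07
tool_pos: [0.5045, -0.3406, 0.0351]
tool_rot: [-180.0, -0.0, 90.1]
force: [-0.1, -0.6, -0.4]
grip_width: 0.0007
grasp_force: 0.0
```

arm_command --series "0 0 2 0 255;0 0 0 0 255"

```text
time_s: 15.23
tool_pos: [0.5046, -0.3407, 0.0332]
tool_rot: [-180.0, -0.0, 90.1]
force: [-0.9, -0.1, 0.2]
grip_width: 0.0007
grasp_force: 0.0
```

arm_command --series "0 0 2 0 255;0 0 0 0 255"

```text
time_s: 15.4
tool_pos: [0.5046, -0.3407, 0.0312]
tool_rot: [-180.0, -0.0, 90.1]
force: [-0.1, -0.6, -0.1]
grip_width: 0.0003
grasp_force: 0.0
```

arm_command --series "-2 1 2 0 255;0 0 0 0 255"

```text
time_s: 15.57
tool_pos: [0.506, -0.343, 0.0294]
tool_rot: [180.0, 0.0, 90.1]
force: [-0.7, 1.6, 1.6]
grip_width: 0.0005
grasp_force: 0.7
```

arm_command --series "0 0 2 0 255;0 0 0 0 255"

```text
time_s: 15.73
tool_pos: [0.506, -0.3431, 0.0276]
tool_rot: [180.0, 0.0, 90.1]
force: [0.6, -0.4, 3.5]
grip_width: 0.0008
grasp_force: 1.2
```

arm_command --series "0 0 2 0 255;0 0 0 0 255"

```text
time_s: 15.9
tool_pos: [0.5061, -0.3431, 0.0257]
tool_rot: [180.0, 0.0, 90.1]
force: [1.5, 0.0, 4.1]
grip_width: 0.0007
grasp_force: 1.8
```

arm_command --series "0 0 2 0 255;0 0 0 0 255"

```text
time_s: 16.07
tool_pos: [0.5061, -0.3431, 0.0237]
tool_rot: [180.0, 0.0, 90.1]
force: [0.6, 0.2, 4.6]
grip_width: 0.0006
grasp_force: 2.3
```

arm_command --series "0 0 1 0 255;0 0 0.5 0 255;0 0 0 0 255"

```text
time_s: 16.32
tool_pos: [0.5061, -0.3431, 0.0234]
tool_rot: [179.9, -0.0, 90.1]
force: [-1.8, 1.9, 10.5]
grip_width: 0.0006
grasp_force: 5.4
```

Bottomed out at 10 N, so it is pressed. Releasing, rising and going to the blue pot.

arm_command --series "0 0 -7 0 255;0 0 -15 0 255;0 0 -25 0 255;0 0 -30 0 255;0 0 -30 0 255;0 0 -30 0 255;25 3 0 0 255;25 3 0 0 255;25 3 0 0 255;25 3 0 0 255;25 4 0 0 255;25 4 0 0 255;25 4 0 0 255;25 4 0 0 255;25 4 0 0 255;25 4 0 0 255"

```text
time_s: 17.65
tool_pos: [0.5408, -0.0915, 0.1585]
tool_rot: [-179.9, -0.0, 90.1]
force: [0.5, -0.0, -0.1]
grip_width: 0.0001
grasp_force: 0.0
```

arm_command --series "25 4 0 0 0;25 4 0 0 0;25 4 0 0 0;25 4 0 0 0;25 4 0 0 0;25 4 0 0 0;25 4 0 0 0;25 4 0 0 0;25 4 0 0 0;25 4 0 0 0;25 4 0 0 0;20 3 0 0 0;15 0 0 0 0;5 0 0 0 0;0 0 0 0 0;0 0 0 0 0"

```text
time_s: 18.98
tool_pos: [0.5882, 0.2207, 0.1589]
tool_rot: [-180.0, 0.1, 90.0]
force: [-0.7, -0.7, -0.1]
grip_width: 0.0862
grasp_force: 0.0
```

Run:
```python
from h import *
o,im=snap('wrist','w6.png'); print(o['tool_pos'],o['tool_rot'],o['grip_width'],o['force'])
print(proj('wrist',(.589,.222,.068),o))
```

```text
[0.58816583 0.22071416 0.15894621] [-1.79987124e+02  6.92010740e-02  8.99923768e+01] 0.08624809116262483 [-0.7382373  -0.70657557 -0.06717732]
[325.11629482 235.5558178 ]
```

View pics/w6.png

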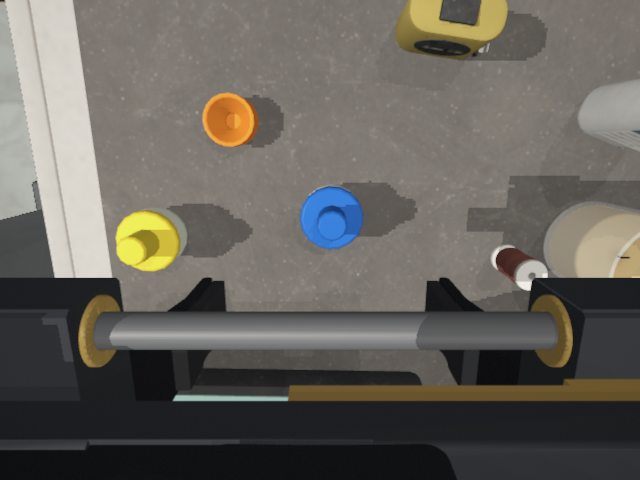

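The blue knob top is at (332,223), against (325,235.5) predicted. That puts it at about (0.593, 0.230), away from the yellow pot at (135,245). I'm correcting and descending to grip the knob.

arm_command --series "9.5 5 0 0 0;0 0 20 0 0;0 0 20 0 0;0 0 20 0 0;0 0 20 0 0;0 0 15 0 0;0 0 10 0 0;0 0 6 0 0;0 0 3.5 0 0;0 0 0 0 0;0 0 0 0 0" --squeeze 20

```text
time_s: 19.95
tool_pos: [0.5938, 0.2319, 0.0454]
tool_rot: [179.9, -0.0, 90.0]
force: [0.5, -0.0, -0.3]
grip_width: 0.0871
grasp_force: 0.0
```

arm_command --series "0 0 0 0 255;0 0 0 0 255;0 0 0 0 255;0 0 0 0 255;0 0 0 0 255;0 0 0 0 255;0 0 0 0 255;0 0 0 0 255;0 0 0 0 255;0 0 0 0 255;0 0 0 0 255;0 0 0 0 255;0 0 0 0 255;0 0 0 0 255;0 0 0 0 255;0 0 0 0 255"

```text
time_s: 21.28
tool_pos: [0.5942, 0.2324, 0.0464]
tool_rot: [179.9, -0.1, 90.1]
force: [-1.5, -0.1, 7.3]
grip_width: 0.0005
grasp_force: 3.7
```

The fingers shut fully, so the knob slipped away. My picture views are used up, so I'll measure with image code from here.

```bash
cat >> h.py <<'E'
def blobs(im,lo,hi,m=40):
    n,_,st,ce=cv2.connectedComponentsWithStats(cv2.inRange(cv2.cvtColor(im,cv2.COLOR_BGR2HSV),lo,hi)); return [(ce[i].round(1),st[i].tolist()) for i in range(1,n) if st[i][4]>m]
BL=((100,150,60),(125,255,255))
E
python3 - <<'E'
from h import *
for f in ('top0','scene0','w6'): print(f,blobs(cv2.imread(f'pics/{f}.png'),*BL))
for n in ('top','scene','wrist'):
    o,im=snap(n,n+'7.png'); print(n,blobs(im,*BL))
print(o['tool_pos'],o['force'],proj('wrist',o['tool_pos'],o))
s=cv2.cvtColor(cv2.imread('pics/wrist7.png'),cv2.COLOR_BGR2HSV)
m=cv2.inRange(s,*BL)[100:420:10,200:460:6]
print('\n'.join(''.join('#' if v else '.' for v in r) for r in m))
E
```

```text
top0 [(array([227.7, 256. ]), [219, 248, 18, 17, 249])]
scene0 [(array([245.7, 215.2]), [236, 205, 21, 19, 266])]
w6 [(array([331.2, 217.3]), [300, 187, 63, 62, 3009])]
top []
scene [(array([246.9, 215.2]), [237, 205, 21, 18, 230])]
wrist [(array([329.9, 261.3]), [284, 237, 93, 74, 3074])]
[0.59423925 0.23239977 0.04644943] [-1.48352218 -0.09251908  7.79247831] [323.63260595 282.58154898]
............................................
............................................
............................................
............................................
............................................
............................................
............................................
............................................
............................................
............................................
............................................
............................................
............................................
............................................
...................######...................
.................###########................
...............##############...............
...............###############..............
...................####.....................
.....................#......................
.....................#......................
............................................
............................................
............................................
............................................
............................................
............................................
............................................
............................................
............................................
............................................
............................................
```

Run:
```python
from h import *
o={'tool_pos':np.array([0.58816583,0.22071416,0.15894621]),'tool_rot':[-179.987,.0692,89.992]}
print(ray('wrist',(331.5,218),.042,o),ray('wrist',(332,223),.068,o))
print('top',ray('top',(227.7,256),.045),ray('scene',(245.7,216),.045))
o=telemetry.get_obs()
for p in ((.593,.230,.068),(.593,.241,.068),(.593,.230,.042),(.593,.2545,.042),(.593-.0245,.230,.042),(.593+.0245,.230,.042)): print(p,proj('wrist',p,o).round())
im=cv2.imread('pics/wrist7.png'); h=cv2.cvtColor(im,cv2.COLOR_BGR2HSV)
print(h[236:320:4,325].tolist())
```

```text
[0.59388191 0.22939636 0.042     ] [0.59379256 0.23102221 0.068     ]
top [0.59175733 0.22760586 0.045     ] [0.58833975 0.22531776 0.045     ]
(0.593, 0.23, 0.068) [321. 305.]
(0.593, 0.241, 0.068) [321. 281.]
(0.593, 0.23, 0.042) [321. 284.]
(0.593, 0.2545, 0.042) [321. 236.]
(0.5685, 0.23, 0.042) [272. 284.]
(0.6174999999999999, 0.23, 0.042) [370. 284.]
[[109, 97, 140], [107, 189, 206], [106, 178, 237], [106, 182, 238], [106, 182, 238], [106, 181, 238], [106, 182, 238], [106, 182, 238], [107, 190, 187], [109, 194, 129], [109, 194, 129], [109, 189, 119], [109, 157, 81], [109, 164, 95], [109, 170, 108], [109, 169, 116], [109, 167, 116], [109, 170, 117], [109, 171, 116], [120, 4, 65], [105, 6, 82]]
```

The numbers fit one explanation. The pot stands untouched, and the fingertips really end about 20 mm above the reported TCP: no contact with the stand's rim at reported z 12.7, contact at 7, and now resting on top of the knob. I'm rising, opening and re-measuring.

arm_command --series "0 0 -10 0 255;0 0 -30 0 255;0 0 -30 0 255;0 0 -30 0 0;0 0 0 0 0;0 0 0 0 0;0 0 0 0 0;0 0 0 0 0;0 0 0 0 0;0 0 0 0 0;0 0 0 0 0;0 0 0 0 0;0 0 0 0 0"

```text
time_s: 22.52
tool_pos: [0.5931, 0.2317, 0.1443]
tool_rot: [-180.0, 0.0, 90.1]
force: [-0.2, -0.7, 0.2]
grip_width: 0.0589
grasp_force: 0.0
```

Run:
```python
from h import *
o,im=snap('wrist','w8.png'); b=blobs(im,*BL); print(o['tool_pos'],o['tool_rot'],o['grip_width'],o['force'],b)
x,y,w,h,_=b[0][1]; print(ray('wrist',(x+w/2,y+h/2),.041,o))
print(tool(o,ray('wrist',(x+w/2,y+h/2),.041,o)))
```

```text
[0.59307242 0.23169571 0.1443303 ] [-1.79985457e+02  1.08362101e-02  9.00579604e+01] 0.05889830593607227 [-0.18763274 -0.69489004  0.24729726] [(array([324.8, 235.7]), [293, 204, 65, 64, 3225])]
[0.59420647 0.22971957 0.041     ]
[ -1.95775039   1.15827421 103.33037901]
```

The pot hasn't moved, at (0.594, 0.230). Descending to reported z of about 0.028, in checked steps.

arm_command --series "-2 1 0 0 0;0 0 20 0 0;0 0 20 0 0;0 0 20 0 0;0 0 20 0 0;0 0 15 0 0;0 0 10 0 0;0 0 6 0 0;0 0 4 0 0;0 0 0 0 0;0 0 0 0 0" --squeeze 20

```text
time_s: 23.48
tool_pos: [0.5947, 0.2299, 0.0303]
tool_rot: [179.9, -0.0, 90.1]
force: [-0.2, 0.9, -0.1]
grip_width: 0.0872
grasp_force: 0.0
```

arm_command --series "0 0 0 0 255;0 0 0 0 255;0 0 0 0 255;0 0 0 0 255;0 0 0 0 255;0 0 0 0 255;0 0 0 0 255;0 0 0 0 255;0 0 0 0 255;0 0 0 0 255;0 0 0 0 255;0 0 0 0 255;0 0 0 0 255;0 0 0 0 255;0 0 0 0 255;0 0 0 0 255"

```text
time_s: 24.82
tool_pos: [0.5941, 0.2298, 0.0295]
tool_rot: [-180.0, -0.0, 90.1]
force: [0.0, -0.2, -0.1]
grip_width: 0.0212
grasp_force: 20.0
```

Knob gripped at 21 mm and 20 N. Lifting and carrying it above the stand.

arm_command --series "0 0 -5 0 255;0 0 -10 0 255;0 0 -20 0 255;0 0 -20 0 255;0 0 -20 0 255;0 0 -20 0 255;0 0 -20 0 255;-12 -2 0 0 255;-20 -3 0 0 255;-20 -3 0 0 255;-20 -3 0 0 255;-20 -3 0 0 255;-20 -3 0 0 255;-20 -3 0 0 255;-20 -3 0 0 255;-20 -3 0 0 255;-20 -3 0 0 255;-20 -3 0 0 255;-20 -3 0 0 255;-20 -3 0 0 255"

```text
time_s: 26.48
tool_pos: [0.5539, -0.0255, 0.143]
tool_rot: [-179.8, 0.0, 89.9]
force: [1.0, -0.6, -1.2]
grip_width: 0.0205
grasp_force: 20.0
```

arm_command --series "-20 -3 0 0 255;-20 -3 0 0 255;-20 -3 0 0 255;-20 -3 0 0 255;-15 -3 0 0 255;0 0 0 0 255;0 0 0 0 255;0 0 0 0 255"

```text
time_s: 27.15
tool_pos: [0.5404, -0.1171, 0.1437]
tool_rot: [-179.9, -0.1, 90.0]
force: [-0.1, 0.6, -0.9]
grip_width: 0.0211
grasp_force: 20.0
```

Run:
```python
from h import *
o,im=snap('wrist','w9.png'); p=o['tool_pos'];print(p,o['tool_rot'],o['grip_width'],o['grasp_force'])
b=blobs(im,*BL,m=200); print(b, 'knob/lid pred ctr',proj('wrist',(p[0],p[1],p[2]+.0125),o))
for dx,dy in ((0,.0245),(.0245,0),(-.0245,0)): print('lid edge',proj('wrist',(p[0]+dx,p[1]+dy,p[2]+.0125),o).round())
print('orange',blobs(im,(8,150,80),(18,255,255)),[proj('wrist',(.5413+a,-.1166+c,.073),o).round() for a,c in ((0,.028),(.028,0),(-.028,0))])
o,t=snap('scene','s9.png'); print('scene',blobs(t,(8,150,80),(18,255,255)),blobs(t,*BL),proj('scene',(.5413,-.1166,.073)))
```

```text
[ 0.54037959 -0.1171223   0.14368611] [-1.79914130e+02 -5.68857886e-02  9.00283725e+01] 0.021059785560765026 19.9784640641883
[(array([324.1, 274.5]), [273, 240, 103, 72, 4698])] knob/lid pred ctr [323.53194634 292.12403144]
lid edge [324. 240.]
lid edge [377. 292.]
lid edge [270. 292.]
orange [(array([326.6, 223.1]), [285, 200, 83, 56, 2348])] [array([326., 202.]), array([368., 244.]), array([283., 244.])]
scene [(array([200.3, 232.7]), [192, 225, 18, 17, 252]), (array([163.8, 358.8]), [73, 254, 154, 203, 9143]), (array([368.6, 280.4]), [355, 265, 29, 32, 771]), (array([ 91.6, 286.4]), [84, 279, 13, 16, 57]), (array([101. , 288.9]), [97, 284, 12, 12, 47]), (array([225.6, 370.6]), [219, 354, 16, 29, 123])] [(array([372.8, 241.9]), [359, 225, 27, 26, 316])] [368.14690041 273.71755667]
```

Pot and stand agree with the predictions within 1 mm, and the pot hangs upright. Seating is expected at TCP z of about 0.0885. Lowering.

arm_command --series "0 1 10 0 255;0 0 12 0 255;0 0 10 0 255;0 0 8 0 255;0 0 6 0 255;0 0 4 0 255;0 0 2 0 255;0 0 0 0 255;0 0 0 0 255"

```text
time_s: 28.0
tool_pos: [0.5428, -0.1174, 0.0928]
tool_rot: [180.0, 0.0, 90.1]
force: [0.6, -0.2, -2.0]
grip_width: 0.0212
grasp_force: 20.0
```

arm_command --series "0 0 1 0 255;0 0 1 0 255;0 0 1 0 255;0 0 0 0 255;0 0 0 0 255"

```text
time_s: 28.42
tool_pos: [0.5424, -0.1176, 0.0897]
tool_rot: [180.0, 0.0, 90.0]
force: [-1.2, -0.4, 0.2]
grip_width: 0.0211
grasp_force: 20.0
```

arm_command --series "0 0 0.7 0 255;0 0 0 0 255;0 0 0 0 255"

```text
time_s: 28.67
tool_pos: [0.5425, -0.1175, 0.089]
tool_rot: [180.0, 0.0, 90.0]
force: [-2.1, -0.3, 1.5]
grip_width: 0.0208
grasp_force: 20.0
```

Seating contact felt. Releasing and withdrawing.

arm_command --series "0 0 0 0 185;0 0 0 0 180;0 0 0 0 170;0 0 0 0 150;0 0 0 0 120;0 0 0 0 100;0 0 0 0 60;0 0 0 0 60;0 0 0 0 60;0 0 -10 0 60;0 0 -20 0 60;0 0 -25 0 60;0 0 -25 0 60;0 0 0 0 60;0 0 0 0 60" --squeeze 5

```text
time_s: 29.92
tool_pos: [0.5438, -0.1176, 0.171]
tool_rot: [179.8, -0.0, 90.1]
force: [0.3, -0.2, -1.0]
grip_width: 0.0663
grasp_force: 0.0
```

Run:
```python
from h import *
o,im=snap('wrist','w10.png'); print(o['tool_pos'],o['tool_rot'],o['grip_width'],o['force'])
b=blobs(im,*BL,m=100); print(b); x,y,w,h,_=b[0][1]
print('lid ctr',ray('wrist',(x+w/2,y+h/2),.1,o), [proj('wrist',(.5413+a,-.1166+c,z),o).round(1) for a,c,z in ((.0245,0,.1),(-.0245,0,.1),(0,.0245,.1),(0,-.0245,.1))])
print('orange',blobs(im,(8,150,80),(18,255,255)),[proj('wrist',(.5413+a,-.1166+c,.073),o).round() for a,c in ((0,.028),(.028,0),(-.028,0))])
hv=cv2.cvtColor(im,cv2.COLOR_BGR2HSV)[y-8:y+h+8:4,x-12:x+w+12:3]
print('\n'.join(''.join('O' if 8<=p[0]<=18 and p[1]>150 else ('#' if p[2]>200 else '+') if 100<=p[0]<=125 and p[1]>150 else '.' for p in r) for r in hv))
o,t=snap('scene','s10.png'); b=blobs(t,*BL);print('scene',b,'pred lid/knobtop',proj('scene',(.5413,-.1166,.097)),proj('scene',(.5413,-.1166,.127)))
```

```text
[ 0.5437987  -0.1175944   0.17099871] [ 1.79769976e+02 -1.79801900e-02  9.00539702e+01] 0.06634575802638727 [ 0.26746082 -0.2205903  -0.99434546]
[(array([320.9, 245.4]), [286, 210, 71, 71, 3974])]
lid ctr [ 0.54253507 -0.11804569  0.1       ] [array([356.9, 243.4]), array([282.2, 243.3]), array([319.6, 206.4]), array([319.7, 278.7])]
orange [(array([319.8, 209.3]), [283, 194, 75, 50, 897])] [array([320., 195.]), array([359., 234.]), array([281., 234.])]
........OOOOOOOOOOOOOOO.........
.......OOOOOOO..OOOOOOOOO.......
......OOOO.....++....OOOOO......
.....OOO...+++++++++++.OOO......
.....OO..+++++++++++++++OOO.....
....OO.++++++++++++++++++.OO....
....O.++++++++++++++++++++.O....
...OO++++++++++++++++++++++O....
...O.++++++++++++++++++++++.....
...O.+++++++++++++++++++++++....
...O++++++++++++++++++++++++....
....++++++++++++++++++++++++....
....++++++++++++++++++++++++....
.....+++++++++++++++++++++++....
.....++++++++++++++++++++++.....
.....++++++++++++++++++++++.....
......++++++++++++++++++++......
.......++++++++++++++++++.......
.........++++++++++++++.........
...........+++++++++............
................................
................................
scene [(array([370.7, 262.8]), [358, 249, 26, 26, 444])] pred lid/knobtop [369.11872608 264.16865078] [370.38249163 251.75121959]
```

The pot stands in the hollow with the arm clear. I'm checking for tilt by projecting an upright model silhouette into the views, with the pre-grasp pictures as reference for bias.

Run:
```python
from h import *
from scipy.optimize import least_squares
a=np.linspace(0,2*np.pi,60,endpoint=False)
ring=lambda r,z:np.c_[r*np.cos(a),r*np.sin(a),0*a+z]
M=np.vstack([ring(.0245,.034),ring(.0245,.042),ring(.011,.042),ring(.011,.068)])
def sil(n,q,o,z0):
    pts=M@R.from_rotvec([q[2],q[3],0]).as_matrix().T+[q[0],q[1],z0]
    u=np.array([proj(n,p,o) for p in pts]); m=np.zeros((480*4,640*4),np.uint8)
    for s in (slice(0,120),slice(120,240)): cv2.fillConvexPoly(m,cv2.convexHull(np.round(u[s]*4+1.5).astype(np.int32)),255)
    return m
def cmp(n,f,q,o,z0):
    im=cv2.imread('pics/'+f); b=max(blobs(im,*BL),key=lambda t:t[1][4]); 
    ys,xs=np.nonzero(sil(n,q,o,z0)); 
    print(f,'meas bbox',b[1][:4],'ctr',b[0],'model',(xs.min()/4).round(1),(ys.min()/4).round(1),(np.ptp(xs)/4).round(1),(np.ptp(ys)/4).round(1),(xs.mean()/4).round(1),(ys.mean()/4).round(1))
w8={'tool_pos':np.array([.59307242,.23169571,.1443303]),'tool_rot':[-179.985,.0108,90.058]}
w10={'tool_pos':np.array([.5437987,-.1175944,.17099871]),'tool_rot':[179.77,-.018,90.054]}
q0=[.594,.2297,0,0]; q1=[.5417,-.116,0,0]
cmp('wrist','w8.png',q0,w8,0);cmp('scene','scene0.png',q0,None,0);cmp('top','top0.png',q0,None,0)
cmp('wrist','w10.png',q1,w10,.059);cmp('scene','s10.png',q1,None,.059)
for t in ((.1,0),(0,.1)): cmp('wrist','w10.png',[.5417,-.116,*t],w10,.059);cmp('scene','s10.png',[.5417,-.116,*t],None,.059)
for f,(x,y,w,h) in (('w8.png',(293,204,65,64)),('w10.png',(286,210,71,71))):
    g=cv2.cvtColor(cv2.imread('pics/'+f),cv2.COLOR_BGR2GRAY)[y-4:y+h+4,x-4:x+w+4]
    c=cv2.HoughCircles(cv2.resize(g,None,fx=3,fy=3,interpolation=cv2.INTER_CUBIC),cv2.HOUGH_GRADIENT,1,30,param1=60,param2=15,minRadius=35,maxRadius=130)
    print(f,[] if c is None else (c[0][:5]/3+[x-4,y-4,0]).round(1).tolist())
o=w8;print('knob exp',proj('wrist',(.594,.2297,.068),w8),proj('wrist',(.5417,-.116,.127),w10))
```

```text
w8.png meas bbox [293, 204, 65, 64] ctr [324.8 235.7] model 292.2 201.8 66.8 66.8 325.6 235.3
scene0.png meas bbox [236, 205, 21, 19] ctr [245.7 215.2] model 235.8 203.8 21.5 21.0 246.2 215.4
top0.png meas bbox [219, 248, 18, 17] ctr [227.7 256. ] model 218.2 246.8 18.8 18.8 227.6 256.1
w10.png meas bbox [286, 210, 71, 71] ctr [320.9 245.4] model 283.0 204.0 75.0 74.8 320.6 241.5
s10.png meas bbox [358, 249, 26, 26] ctr [370.7 262.8] model 356.0 248.0 26.8 26.8 369.5 262.8
w10.png meas bbox [286, 210, 71, 71] ctr [320.9 245.4] model 283.2 210.0 74.8 73.0 320.6 246.6
s10.png meas bbox [358, 249, 26, 26] ctr [370.7 262.8] model 357.8 249.2 26.8 27.0 371.5 263.8
w10.png meas bbox [286, 210, 71, 71] ctr [320.9 245.4] model 289.2 204.0 74.8 74.5 326.3 241.4
s10.png meas bbox [358, 249, 26, 26] ctr [370.7 262.8] model 357.0 246.8 26.8 26.2 370.6 261.3
w8.png [[325.5, 237.2, 31.6], [321.8, 227.2, 25.1], [325.2, 247.2, 15.7], [332.2, 226.2, 20.3], [335.8, 238.5, 41.7]]
w10.png [[321.2, 245.5, 36.1], [324.5, 258.8, 17.1], [320.5, 233.8, 37.5], [313.5, 253.2, 25.6], [331.8, 249.5, 25.6]]
knob exp [325.27872095 245.60289198] [319.9392053  254.04203563]
```

The silhouettes suggest a small tilt of about 5° and an offset within a few mm. I'm taking two more views from the sides for a firmer figure.

arm_command --series "-20 20 -10 0 60;-20 20 -10 0 60;0 20 0 0 60;0 10 0 0 60;0 0 0 0 60;0 0 0 0 60;0 0 0 0 60"

```text
time_s: 30.6
tool_pos: [0.6112, -0.1572, 0.1878]
tool_rot: [-179.9, -0.0, 90.0]
force: [0.5, 0.0, 0.5]
grip_width: 0.0664
grasp_force: 0.0
```

Run:
```python
from h import *
import json
o,im=snap('wrist','v1.png'); json.dump([list(map(float,o['tool_pos'])),list(map(float,o['tool_rot']))],open('v1.json','w')); print(o['tool_pos'],blobs(im,*BL,m=100))
```

```text
[ 0.61124724 -0.15723933  0.18778794] [(array([222.7, 182.7]), [187, 148, 72, 71, 3976])]
```

arm_command --series "0 -20 0 0 60;0 -25 0 0 60;0 -25 0 0 60;0 -25 0 0 60;0 -25 0 0 60;0 -20 0 0 60;0 0 0 0 60;0 0 0 0 60;0 0 0 0 60"

```text
time_s: 31.4
tool_pos: [0.4729, -0.1569, 0.1891]
tool_rot: [179.9, -0.1, 90.1]
force: [-0.3, -0.4, 0.9]
grip_width: 0.066
grasp_force: 0.0
```

Run:
```python
from h import *
import json
from scipy.optimize import minimize
o,im=snap('wrist','v2.png'); json.dump([list(map(float,o['tool_pos'])),list(map(float,o['tool_rot']))],open('v2.json','w')); print(o['tool_pos'],blobs(im,*BL,m=100))
a=np.linspace(0,2*np.pi,48,endpoint=False)
ring=lambda r,z:np.c_[r*np.cos(a),r*np.sin(a),0*a+z]
M=[np.vstack([ring(.0245,.034),ring(.0245,.042)]),np.vstack([ring(.011,.042),ring(.011,.068)])]
def mask(f): return cv2.inRange(cv2.cvtColor(cv2.imread('pics/'+f),cv2.COLOR_BGR2HSV),(98,120,40),(128,255,255))
def model(n,q,o,base):
    Rm=R.from_rotvec([q[2],q[3],0]).as_matrix(); K,C,t=cam(n,o); m=np.zeros((1920,2560),np.uint8)
    for s in M:
        u=((s-[0,0,.024])@Rm.T+[q[0],q[1],q[4]+.024]-t)@C; u=u@K.T; u=u[:,:2]/u[:,2:]
        cv2.fillConvexPoly(m,cv2.convexHull(np.round(u*4+1.5).astype(np.int32)),255)
    return cv2.resize(m,(640,480),interpolation=cv2.INTER_AREA)
def fit(views,q):
    T=[]
    for n,f,o in views:
        k=mask(f); m=model(n,q,o,0); box=cv2.dilate(m,np.ones((25,25)))>0; T.append((n,o,np.where(box,k,0).astype(float)))
    c=lambda p:sum(np.abs(model(n,(np.array(p)/1000),o,0)-k).sum()/k.sum() for n,o,k in T)
    p0=np.array(q)*1000; r=minimize(c,p0,method='Nelder-Mead',options=dict(initial_simplex=np.vstack([p0]+[p0+d for d in np.diag([3,3,80,80,3.])]),xatol=.05,fatol=1e-4,maxiter=500))
    print((r.x/1000).round(4),'tilt deg',np.degrees(np.hypot(*r.x[2:4])/1000).round(1),'cost',round(r.fun/len(T),3))
L=lambda f:dict(zip(('tool_pos','tool_rot'),map(np.array,json.load(open(f)))))
w8={'tool_pos':np.array([.59307242,.23169571,.1443303]),'tool_rot':[-179.985,.0108,90.058]}
w6={'tool_pos':np.array([0.58816583,0.22071416,0.15894621]),'tool_rot':[-179.987,.0692,89.992]}
w10={'tool_pos':np.array([.5437987,-.1175944,.17099871]),'tool_rot':[179.77,-.018,90.054]}
print('reference (upright)'); fit([('wrist','w6.png',w6),('wrist','w8.png',w8)],[.594,.2297,0,0,0])
print('now (centre at sphere centre)'); V=[('wrist','v1.png',L('v1.json')),('wrist','v2.png',L('v2.json')),('wrist','w10.png',w10)]
fit(V,[.542,-.117,0,0,.059]); fit(V[:2],[.542,-.117,0,0,.059])
for n,f,o in V: print([b for b in blobs(cv2.imread('pics/'+f),(8,150,80),(18,255,255),100)], [proj('wrist',(.5413+x,-.1166+y,.073),o).round(1).tolist() for x,y in ((.028,0),(-.028,0),(0,.028),(0,-.028))])
```

```text
[ 0.47287109 -0.15694924  0.18914754] [(array([424.8, 183.2]), [390, 148, 71, 71, 3861])]
reference (upright)
[ 0.5935  0.2296  0.1763  0.0244 -0.0071] tilt deg 10.2 cost 0.019
now (centre at sphere centre)
[ 0.5411 -0.1186  0.1084  0.0762  0.0544] tilt deg 7.6 cost 0.05
[ 0.5414 -0.1179  0.1468  0.0497  0.0548] tilt deg 8.9 cost 0.053
[(array([254. , 166.5]), [209, 141, 64, 73, 914])] [[267.4, 176.0], [191.4, 175.9], [227.1, 136.6], [231.6, 213.4]]
[(array([392.5, 168. ]), [375, 142, 63, 73, 887])] [[454.0, 176.8], [378.4, 176.6], [418.6, 137.6], [414.0, 214.0]]
[(array([319.8, 209.3]), [283, 194, 75, 50, 897])] [[358.7, 233.8], [281.0, 233.8], [319.9, 195.1], [319.9, 270.7]]
```

Compared with the upright reference, which carries the same fit bias, the pot's tilt is about 3° against a limit of 10°. It is centred within about 2 mm at the right height. The arm is clear, so I'm handing in.

Run:
```python
from cell import env
print(env.sign_off())
```

```text
the job is handed in; nothing more can be done
None
```

I handed the job in, but no verdict came back: the large stand is on the middle of the plate, tare was pressed and released, and the blue-lidded pot is seated and let go; by image fit (I had no picture views left) it tilts about 3° and sits within about 2 mm of centre.

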